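# Put the mixed-up gauges and supplies back on their own pads

## Task

The setting ring, the stepped setting master, the oil bottle and the folding magnifier each stand on a wrong coloured pad. Swap them round so that each stands upright and centred on its own pad: the setting ring on blue, the setting master on green, the oil bottle on yellow and the magnifier on red; the empty grey pad may serve as a stopover, one thing to a pad. Set each thing down gently, without dropping it, and leave the glass sample dish where it is.

Things in the scene. Friction and masses are not known exactly. Their poses are not given: they have to be found in the camera images.
- ring_gauge: Steel setting ring (thick grey steel ring with a bore), 46 mm outside diameter, 14 mm high, lying flat, about 0.15 kg. Grip across the outside, any direction. Origin: centre of its underside; z up.
- setting_master: Stepped steel setting master: a bare steel cylinder 30 mm in diameter with a narrower step on top, 43 mm high, standing upright, about 0.23 kg. Grip round its wide lower part. Origin: centre of its underside; z up.
- oil_bottle: Small yellow oil bottle with a red pointed cap, 98 mm high; the body is round, 36 mm in diameter, and straight up to about 55 mm; about 0.065 kg. Grip round the body. Origin: centre of its underside; z up.
- loupe: Small black folding magnifier, shut, lying flat: 44 mm long (its x), 30 mm wide (its y), 13 mm high, about 0.045 kg. Its cover is straight along the middle of its long sides: grip across the 30 mm (along its y). Origin: centre of its underside; z up.
- blue_pad: Flat round blue rubber pad with a black edge, 84 mm across and 4 mm thick, fixed to the bench (top at z = 0.004 m), with a white circle the size of the setting ring. Origin: centre of its underside; z up.
- green_pad: Flat round green rubber pad with a black edge, 84 mm across and 4 mm thick, fixed to the bench (top at z = 0.004 m), with a white circle the size of the setting master. Origin: centre of its underside; z up.
- yellow_pad: Flat round yellow rubber pad with a black edge, 84 mm across and 4 mm thick, fixed to the bench (top at z = 0.004 m), with a white circle the size of the oil bottle. Origin: centre of its underside; z up.
- red_pad: Flat round red rubber pad with a black edge, 84 mm across and 4 mm thick, fixed to the bench (top at z = 0.004 m), with a white rectangle the size of the folding magnifier. Origin: centre of its underside; z up.
- grey_pad: Flat round plain grey rubber pad with a black edge, 84 mm across and 4 mm thick, fixed to the bench (top at z = 0.004 m), with no mark; it is empty at the start and belongs to nothing. Origin: centre of its underside; z up.
- sample_dish: Clear glass sample dish with small caps in it, 64 mm across, 15 mm high, standing loose on the bench among the pads. It is to be left where it is. Origin: centre of its underside; z up.
Not all that is in view belongs to the job. What is shaped like the ring_gauge but pink or purple is not meant.

How it is judged (in metres and radians):
At the end, for the whole second after the job is handed in: The setting ring on the blue pad, the setting master on the green, the oil bottle on the yellow and the magnifier on the red, each within 15 mm of the pad's centre, standing on the pad (underside below 10 mm), upright within 0.2 rad (about 11 degrees), released and at rest (horizontal distance between ring_gauge and blue_pad below 0.015 m and height (world z) of each of ring_gauge, setting_master, oil_bottle, loupe below 0.01 m and angle between each of ring_gauge, setting_master, oil_bottle, loupe's own z axis and vertical below 0.2 rad and linear speed of each of ring_gauge, setting_master, oil_bottle, loupe below 0.02 m/s and angular speed of each of ring_gauge, setting_master, oil_bottle, loupe below 0.3 rad/s and horizontal distance between setting_master and green_pad below 0.015 m and horizontal distance between oil_bottle and yellow_pad below 0.015 m and horizontal distance between loupe and red_pad below 0.015 m); the robot touches nothing.
It fails at once if the sample dish is pushed more than 15 mm from where it stood (distance of sample_dish from where it was at the start of the episode above 0.015 m).
It fails at once if the ring gauge is dropped or thrown (faster than 0.8 m/s with no finger on it) (linear speed of ring_gauge above 0.8 m/s and contact force between the fingers and ring_gauge below 0.05 N).
It fails at once if the setting master is dropped or thrown (faster than 0.8 m/s with no finger on it) (linear speed of setting_master above 0.8 m/s and contact force between the fingers and setting_master below 0.05 N).
It fails at once if the oil bottle is dropped or thrown (faster than 0.8 m/s with no finger on it) (linear speed of oil_bottle above 0.8 m/s and contact force between the fingers and oil_bottle below 0.05 N).
It fails at once if the loupe is dropped or thrown (faster than 0.8 m/s with no finger on it) (linear speed of loupe above 0.8 m/s and contact force between the fingers and loupe below 0.05 N).
It also fails if it takes over 136 s, if anything falls off the work surface, if the arm or the gripper's body presses on something with over 40 N, if the wrist force passes 120 N, or if a joint passes its speed limit or range.

## Robot

A 6-joint arm with a two-finger parallel gripper is mounted at the origin on a cart in front of the work surface, level with it; the furniture and walls round the work are solid. World frame = base frame: x ahead of the robot, y to its left, z up, the work surface at z = 0. Lengths are in mm, angles in degrees, forces in N, time in s.
With the tool pointing down it reaches from about 300 to 875 mm from the base axis. Payload 4.2 kg.
Tool frame: the origin (TCP) lies between the finger pads; the fingertips stand 11 mm ahead of it and the grasp point (between the pads) lies 8 mm behind it; z points along the fingers, y is the line along which they close (so a half turn about z gives the same grasp; the last joint's range is limited). The gripper opens to 85 mm and grips with 20 to 120 N. Pads are 22 mm wide; open, the fingers measure 114 mm over their backs; the gripper's body (76 mm by 85 mm) begins 54 mm behind the grasp point. The pads swing forward as they close: fully open they stand 13 mm farther back than shut.
Start: joints at [69.729, 18.312, 89.639, -0, 72.044, -1.146], TCP at [188.392, 543.276, 242.338] pointing down, gripper open.
Joint ranges: [-177.97, 177.97], [-48.28, 115.42], [12.27, 149.76], [-77.06, 257.06], [2.81, 150.46], [-146.56, 146.56]. Speed limits (degrees/s): [147.25, 147.25, 180, 180, 180, 180].

## Interface

Orientations are given as [roll, pitch, yaw] about the fixed x, y, z axes, in that order (R = Rz(yaw) Ry(pitch) Rx(roll)).
In Python, from station import arm, ik, grab_frame, camera_model, read_clock, read_joints, read_joint_velocities, read_joint_efforts, read_position, read_ee_rot, read_contact_force, read_moment, read_grip_width, read_grip_force gives the robot as it stands. Calls block until the motion is done:
- arm.goto(position, orientation): joint-space move of the TCP to a pose.
- arm.move_l(position, frame=None, feed=150, stop_force=None): straight line of the TCP; frame=None keeps the orientation; feed is the mean speed in mm/s. With stop_force (N) it stops when the force on the tool has changed by that much, and returns True; else False.
- arm.move_j(angles): joint-space move.
- arm.grip(opening): finger opening in mm; the grip force is fixed at half the most; returns when the fingers have stopped.
- arm.pause(seconds).
- ik(position, orientation): joint angles nearest the present ones, or None.
- grab_frame(name): name is "scene" or "top" or "wrist"; returns (picture, depth): 480x640x3 uint8, red, green, blue; 480x640 float32, mm along the optical axis (not along the pixel's ray), 0 where there is no reading.
- camera_model(name): a dict with "vfov" (degrees; the focal length in pixels is half the picture's height over the tangent of half this angle, whatever the lens; pixels are square), "cx", "cy" (the principal point, pixels), "view" (4x4, takes a point from world to camera coordinates); the wrist camera has in their place "hand_eye" (4x4, takes a point from camera to tool coordinates, whose origin is the TCP and whose axes are the flange's). Camera axes: x right, y up, looking along -z (the intrinsics and any distortion apply to the point x, -y, -z); pixel columns grow to the right and rows downward; lengths in mm; the calibration is good to about 2 mm. A picture is of the moment at which its call begins: read the wrist's pose just before it. camera_model takes no time and is no camera call.
A pose or a line that the arm cannot do raises arm.IKError and nothing moves.
- arm.finish_job(): hands the job in; it is judged then, once.
Readings, each from a call of its own:
- read_clock(): time.
- read_joints(): joint angles.
- read_joint_velocities(): joint speeds.
- read_joint_efforts(): joint torques, N m.
- read_position(): TCP position.
- read_ee_rot(): TCP orientation.
- read_contact_force(): force on the tool from outside, world axes, zero at the start.
- read_moment(): the same for the moment, N m.
- read_grip_width(): finger opening in mm.
- read_grip_force(): force on a finger pad.
Only numpy, scipy, OpenCV 4.12 (cv2) and the standard library are available. Lean on these libraries where they do the work, as an engineer would, in place of code of your own. Each camera call takes 0.05 s, during which the arm holds its last target. There are 200 camera calls.

## Working session

There is one attempt and no reset: what is moved stays moved. The work goes in short steps, each a Python script; the robot and the scene stay as the last script left them, time stands still between calls to the robot, and variables do not carry over. Pictures are saved under pics/ and viewed, at most 14 in all, crops included, and the job is handed in when it is done.

```bash
mkdir -p pics; ls
python3 - <<'E'
from station import *
import cv2
for n in("top","scene"):
    p,d=grab_frame(n); cv2.imwrite(f"pics/{n}0.png",p[:,:,::-1]); m=camera_model(n); print(n,m, d[240,320])
print(camera_model("wrist"),read_ee_rot())
E
```

```text
pics
top {'vfov': 50.75605195340445, 'cx': 310.71868802380845, 'cy': 235.73678700021944, 'view': array([[ 6.62059787e-02, -9.97805006e-01,  1.39208639e-03,
        -4.84062906e+01],
       [ 9.76556498e-01,  6.50823721e-02,  2.05186966e-01,
        -4.88020733e+02],
       [-2.04827183e-01, -1.22251529e-02,  9.78721805e-01,
        -9.49149000e+02],
       [ 0.00000000e+00,  0.00000000e+00,  0.00000000e+00,
         1.00000000e+00]])} 1049.8356
scene {'vfov': 56.92143023744526, 'cx': 318.4644216984394, 'cy': 235.95471427774376, 'view': array([[ 6.48094075e-01, -7.61558281e-01, -1.74787350e-03,
        -3.19598352e+02],
       [ 5.76712081e-01,  4.89286507e-01,  6.54218534e-01,
        -3.07434105e+02],
       [-4.97370331e-01, -4.25003175e-01,  7.56303547e-01,
        -6.96353624e+02],
       [ 0.00000000e+00,  0.00000000e+00,  0.00000000e+00,
         1.00000000e+00]])} 958.2765
{'vfov': 67.93426269131614, 'cx': 317.0712292161079, 'cy': 227.78858077528457, 'hand_eye': array([[-5.08717675e-04,  9.49428677e-01,  3.13982370e-01,
         7.97791770e+01],
       [ 9.99999217e-01,  1.24128921e-04,  1.24486518e-03,
         1.17636892e+00],
       [ 1.14293641e-03,  3.13982757e-01, -9.49427997e-01,
        -1.32019159e+02],
       [ 0.00000000e+00,  0.00000000e+00,  0.00000000e+00,
         1.00000000e+00]])} [-1.79906760e+02 -6.57370399e-04  1.60877304e+02]
```

View pics/top0.png

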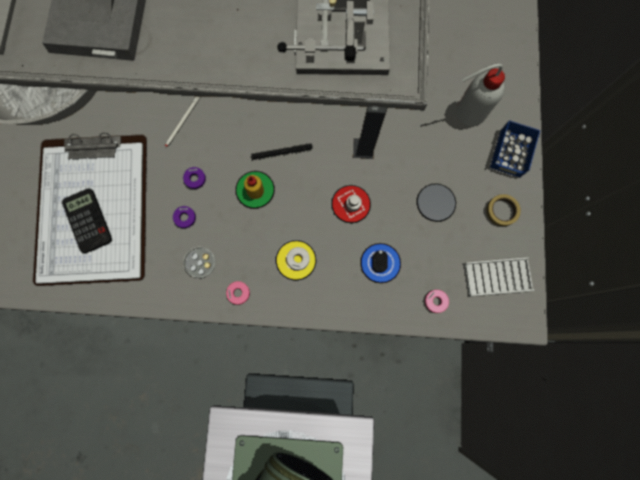

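View pics/scene0.png

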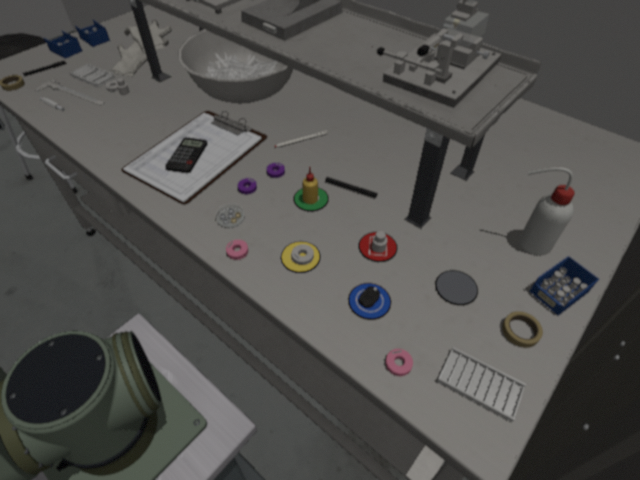

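```bash
cat > h.py <<'E'
from station import *
import numpy as np, cv2
from scipy.spatial.transform import Rotation as R
def cam(n):
    """camera pose (camera->world) and model"""
    m=camera_model(n)
    if n!="wrist": return np.linalg.inv(m["view"]),m
    T=np.eye(4); T[:3,:3]=R.from_euler("xyz",read_ee_rot(),degrees=True).as_matrix(); T[:3,3]=read_position()
    return T@m["hand_eye"],m
def rays(T,m,uv):
    f=240/np.tan(np.radians(m["vfov"]/2)); uv=np.atleast_2d(np.asarray(uv,float))
    d=np.c_[(uv[:,0]-m["cx"])/f,-(uv[:,1]-m["cy"])/f,-np.ones(len(uv))]
    return T[:3,3],d@T[:3,:3].T
def plane(T,m,uv,z):
    o,d=rays(T,m,uv); return o+d*((z-o[2])/d[:,2])[:,None]
def points(T,m,uv,depth):
    o,d=rays(T,m,uv); return o+d*np.asarray(depth)[:,None]
def pix(T,m,p):
    f=240/np.tan(np.radians(m["vfov"]/2)); c=np.linalg.inv(T)@np.r_[p,1]
    return np.array([m["cx"]-f*c[0]/c[2],m["cy"]+f*c[1]/c[2]])
E
python3 - <<'E'
from h import *
T,m=cam("top"); p,d=grab_frame("top")
for n,uv in dict(green=(255,189),red=(351,204),grey=(437,202),yellow=(296,260),blue=(381,263),dish=(200,263),post=(366,155),pen=(282,152),pinkR=(437,301),pinkL=(237,293),purp=(194,178),purp2=(184,217),ringyellow=(298,259),tapering=(503,210)).items():
    print(n,plane(T,m,[uv],4)[0].round(0),points(T,m,[uv],[d[uv[1],uv[0]]])[0].round(0))
for uv in((423,103),(340,96),(200,88),(310,60),(370,115),(372,140),(350,45),(290,47),(288,460)): print(uv,points(T,m,[uv],[d[uv[1],uv[0]]])[0].round(0))
cv2.imwrite("pics/c1.png",cv2.resize(p[165:310,170:530,::-1],None,fx=2.2,fy=2.2,interpolation=2))
E
```

```text
green [593. 109.   4.] [576. 101.  58.]
red [573. -95.   4.] [565. -93.  36.]
grey [ 590. -275.    4.] [ 590. -276.    2.]
yellow [447.  11.   4.] [447.  11.   8.]
blue [ 453. -163.    4.] [ 451. -161.   16.]
dish [428. 207.   4.] [429. 208.  -2.]
post [ 684. -122.    4.] [ 682. -121.    9.]
pen [679.  58.   4.] [676.  58.  12.]
pinkR [ 383. -278.    4.] [ 383. -280.   -2.]
pinkL [372. 126.   4.] [372. 126.  -0.]
purp [608. 240.   4.] [610. 241.  -1.]
purp2 [522. 251.   4.] [523. 252.  -1.]
ringyellow [450.   7.   4.] [450.   7.   4.]
tapering [ 582. -413.    4.] [ 583. -415.    0.]
(423, 103) [ 672. -184.  277.]
(340, 96) [675. -51. 278.]
(200, 88) [675. 176. 277.]
(310, 60) [718.   1. 307.]
(370, 115) [ 682. -107.  202.]
(372, 140) [ 682. -124.   91.]
(350, 45) [701. -57. 381.]
(290, 47) [724.  32. 330.]
(288, 460) [ 94.  -5. 144.]
```

View pics/c1.png

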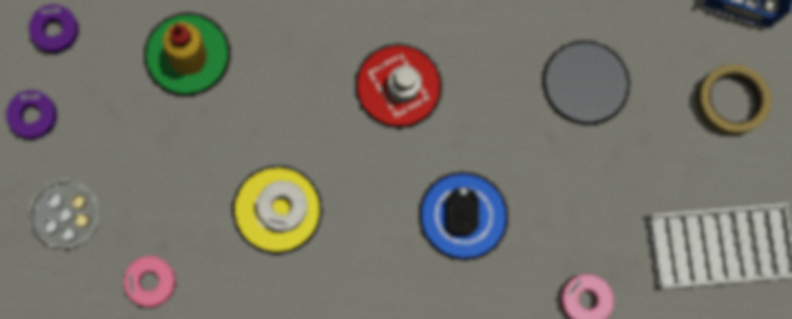

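The ring candidates in the crop are grey (280,206) on yellow, pink (149,281) and (587,299), purple (53,28) and (31,115), and tan (735,100). Only the grey steel one on the yellow pad fits, because pink and purple are excluded and the tan one is a wide, thin-walled ring. The bottle stands on green, the master on red and the magnifier on blue. The grey pad is empty.

Run:
```python
from h import *
import pickle
out=[]
for y in(60,-180):
    arm.goto([480,y,240],[180,0,180]); T,m=cam("wrist"); p,d=grab_frame("wrist"); out.append((T,m,p,d))
    print(read_joints(),read_clock(),pix(T,m,[480,y,0]))
pickle.dump(out,open("w.pkl","wb"))
cv2.imwrite("pics/w1.png",cv2.resize(np.hstack([out[0][2],out[1][2]])[:,:,::-1],(800,300),interpolation=3))
cv2.imwrite("pics/w1b.png",out[1][2][:,:,::-1])
```

```text
[ 5.83732003e+00  1.01791836e+01  1.01203574e+02  1.47743863e-02
  6.86144233e+01 -8.42286277e+01] 2.2333 [316.10508457 188.87295427]
[-2.17161212e+01  1.27709729e+01  9.78104631e+01  4.05776597e-02
  6.94318737e+01 -1.11814203e+02] 3.2333 [315.61302437 188.81880315]
```

View pics/w1.png

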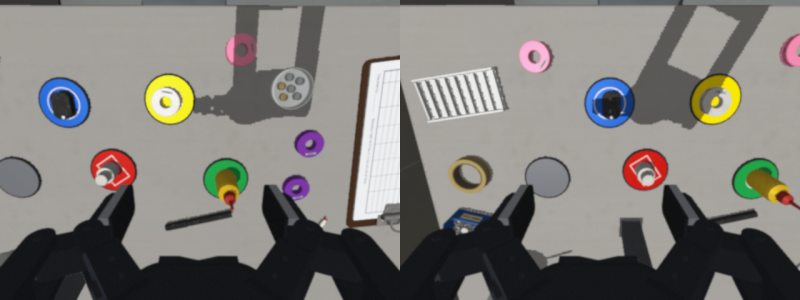

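View pics/w1b.png

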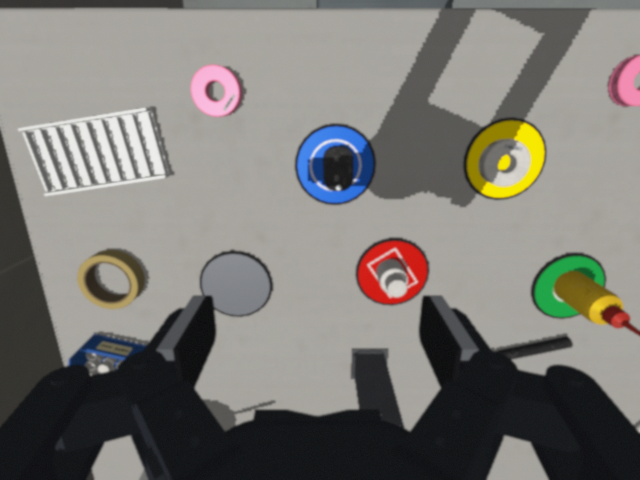

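Both wrist views show all pads. Right view: blue with loupe (335,164), yellow with ring (505,158), grey (236,284), red with master (392,271), green with bottle (569,286).

```bash
cat > meas.py <<'E'
from h import *
import pickle
from scipy.optimize import least_squares
def circ(P,r=None):
    c=P.mean(0)
    f=lambda q:np.hypot(*(P-q[:2]).T)-(r or q[2])
    s=least_squares(f,[*c,r or 40][:3 if r is None else 2],loss="soft_l1",f_scale=1.)
    return s.x.round(1),np.abs(s.fun).mean().round(2)
guess=dict(green=(593,109),red=(573,-95),grey=(590,-275),yellow=(447,11),blue=(453,-163))
col=dict(green=(45,85),red=None,yellow=(22,35),blue=(100,125))
uv=np.stack(np.meshgrid(np.arange(640),np.arange(480)),-1).reshape(-1,2)
def analyse(T,m,p,d):
    hsv=cv2.cvtColor(p,cv2.COLOR_RGB2HSV); H,S,V=[hsv[...,i].astype(int) for i in range(3)]
    XY=plane(T,m,uv,4)[:,:2].reshape(480,640,2); W=points(T,m,uv,d.ravel()).reshape(480,640,3)
    for n,g in guess.items():
        q=pix(T,m,[*g,4])
        if not(45<q[0]<595 and 45<q[1]<345): continue
        near=(np.hypot(*(XY-g).transpose(2,0,1))<60)
        if n=="red": k=((H<8)|(H>172))&(S>120)
        elif n=="grey": k=(S<45)&(V<125)&(V>60)  # darker than bench
        else: k=(H>col[n][0])&(H<col[n][1])&(S>100)
        k=(k&near).astype(np.uint8)
        cs,_=cv2.findContours(cv2.morphologyEx(k,cv2.MORPH_OPEN,np.ones((3,3))),cv2.RETR_EXTERNAL,cv2.CHAIN_APPROX_NONE)
        h=cv2.convexHull(max(cs,key=cv2.contourArea))[:,0]
        P=plane(T,m,h,4)[:,:2]; print(n,"pad",circ(P),len(P))
        nearw=np.hypot(*(W[...,:2]-g).transpose(2,0,1))<38
        for lo,hi in((10,25),(26,48),(30,60),(85,110)):
            s=W[nearw&(W[...,2]>lo)&(W[...,2]<hi)]
            if len(s)>8: c,r=cv2.minEnclosingCircle(s[:,:2].astype(np.float32)); print("   z",lo,hi,len(s),"medz",np.median(s[:,2]).round(1),"min",s[:,:2].min(0).round(),"max",s[:,:2].max(0).round(),"enc",np.round(c,1),round(r,1))
        if n=="blue":
            k=((V<60)&(np.hypot(*(XY-g).transpose(2,0,1))<34)).astype(np.uint8)
            c=max(cv2.findContours(k,cv2.RETR_EXTERNAL,cv2.CHAIN_APPROX_NONE)[0],key=cv2.contourArea)[:,0]
            print("   loupe rect",cv2.minAreaRect(plane(T,m,c,12)[:,:2].astype(np.float32)))
E
python3 - <<'E'
from meas import *
for a in pickle.load(open("w.pkl","rb")): print("--"); analyse(*a)
E
```

```text
--
green pad (array([593.5, 111.2,  39.8]), np.float64(0.11)) 32
   z 10 25 197 medz 17.6 min [571.  92.] max [591. 126.] enc [586.6 109.1] 17.7
   z 26 48 320 medz 37.6 min [571.  92.] max [591. 126.] enc [586.1 109. ] 17.6
   z 30 60 558 medz 48.2 min [571.  92.] max [599. 128.] enc [588.6 109.8] 18.0
   z 85 110 76 medz 94.3 min [586. 107.] max [591. 112.] enc [588.8 109.6] 2.7
red pad (array([575.8, -93.1,  40. ]), np.float64(0.16)) 31
   z 10 25 209 medz 17.8 min [ 557. -105.] max [582. -81.] enc [570.6 -94.6] 14.7
   z 26 48 679 medz 36.4 min [ 557. -111.] max [588. -82.] enc [572.2 -96.1] 15.4
   z 30 60 656 medz 41.3 min [ 557. -111.] max [588. -82.] enc [572.2 -96. ] 15.3
yellow pad (array([449. ,  13.9,  40.3]), np.float64(0.08)) 40
   z 10 25 1473 medz 18.3 min [428. -13.] max [474.  32.] enc [450.5   9.6] 23.1
blue pad (array([ 454.6, -160. ,   40.2]), np.float64(0.1)) 39
   z 10 25 1302 medz 17.7 min [ 434. -172.] max [ 478. -142.] enc [ 455.9 -157.2] 22.2
   loupe rect ((455.559814453125, -156.90736389160156), (42.20619583129883, 34.519004821777344), 1.016062617301941)

[... 460 characters left out ...]
dz 17.4 min [ 557. -112.] max [578. -85.] enc [570.9 -97.8] 14.8
   z 26 48 652 medz 37.3 min [ 557. -112.] max [586. -82.] enc [572.2 -96.8] 15.3
   z 30 60 620 medz 42.0 min [ 557. -112.] max [586. -82.] enc [572.1 -97.1] 15.2
grey pad (array([ 613.9, -256.3,   68.9]), np.float64(2.75)) 13
yellow pad (array([449. ,  13.5,  40.3]), np.float64(0.1)) 44
   z 10 25 1619 medz 17.9 min [428. -14.] max [473.  33.] enc [450.8   9.6] 23.8
blue pad (array([ 454.6, -160.1,   40.1]), np.float64(0.06)) 36
   z 10 25 1201 medz 17.4 min [ 434. -172.] max [ 478. -142.] enc [ 456.  -157.3] 22.2
   loupe rect ((455.98162841796875, -157.236328125), (41.28128433227539, 28.45281982421875), 0.35308367013931274)
```

```bash
cat > pp.py <<'E'
from h import *
PAD=dict(green=(593.5,110.9),red=(575.8,-93.2),yellow=(449,13.7),blue=(454.6,-160.1),grey=(592,-273))
def line(x,y,z,feed=150,**k): return arm.move_l([x,y,z],[180,0,180],feed=feed,**k)
def pick(src,z,w,lift,pre):
    arm.grip(pre); line(*src,lift); line(*src,z+25)
    if line(*src,z,40,stop_force=8): print("touch on descent",read_position())
    arm.grip(w-8); print("grip",read_grip_width(),read_grip_force(),read_position())
    line(*src,lift,80); print("lifted",read_grip_width(),read_contact_force())
def place(dst,z,lift,post):
    line(*dst,lift); line(*dst,z+15,80)
    print("touch",line(*dst,z-1.5,12,stop_force=4),read_position())
    arm.pause(.2); arm.grip(post); arm.pause(.2); line(*dst,lift,100); print(read_clock())
E
python3 - <<'E'
from pp import *
arm.goto([456,-157.2,110],[180,0,180])
pick((456,-157.2),16,30,100,55); place(PAD["grey"],16,100,55)
pick((450.7,9.6),14,46,100,72); place(PAD["blue"],14,100,72)
arm.goto([470,-20,240],[180,0,180])
p,_=grab_frame("wrist"); cv2.imwrite("pics/w2.png",p[:,:,::-1])
E
```

```text
grip 27.22194386916011 66.69175680619446 [ 456.25527265 -157.06173908   16.58995392]
lifted 26.646035809562083 [-0.24595531 -0.75484801 -0.7411689 ]
touch True [ 591.92404831 -272.97077666   16.59623323]
12.6167
grip 42.52081323997725 60.354485283605754 [450.91151789   9.61641545  14.73558531]
lifted 42.42827165989164 [ 0.39158073  0.18542995 -2.28702875]
touch True [ 454.55026545 -160.08099683   14.7725854 ]
23.3417
```

View pics/w2.png

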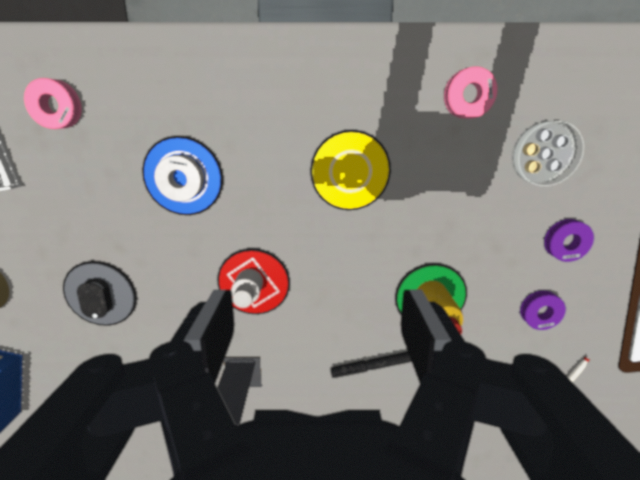

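The loupe now lies on grey (95,296), the ring is centred on blue (180,177), and the yellow pad is free. Next are the bottle and then the master.

Run:
```python
from pp import *
line(540,60,150)
pick((588.7,109.2),47,36,150,62); place(PAD["yellow"],47,150,62)
print(read_contact_force())
line(500,-60,150)
pick((572.2,-96.5),20,30,105,56); place(PAD["green"],20,105,56)
arm.goto([470,-100,240],[180,0,180])
T,m=cam("wrist"); p,d=grab_frame("wrist"); cv2.imwrite("pics/w3.png",p[:,:,::-1])
import pickle; pickle.dump([(T,m,p,d)],open("w3.pkl","wb"))
W=None
from meas import uv
W=points(T,m,uv,d.ravel())
for n in("grey","blue","yellow","green"):
    s=W[(np.hypot(*(W[:,:2]-PAD[n]).T)<38)&(W[:,2]>10)&(W[:,2]<55)]
    c,r=cv2.minEnclosingCircle(s[:,:2].astype(np.float32)); print(n,np.round(c,1),round(r,1),np.subtract(c,PAD[n]).round(1), cv2.minAreaRect(s[:,:2].astype(np.float32)))
```

```text
grip 33.931320978557935 59.98559657949954 [589.24033211 109.25441481  47.6133488 ]
lifted 34.19287947525259 [ 0.4975786   0.14842897 -0.45261486]
touch True [448.91610653  13.70003819  47.60577465]
34.975
[-0.04657889 -0.91612382 -0.06031439]
grip 27.43181957367904 59.494148493977264 [572.55107428 -96.60038776  20.56179722]
lifted 28.4065167365529 [-0.11565989  0.19950037 -2.43694896]
touch True [593.43117011 110.89873964  20.57476716]
45.0833
grey [ 591.4 -272.4] 22.3 [-0.6  0.6] ((591.23974609375, -272.09686279296875), (30.474916458129883, 44.10171890258789), 89.96138763427734)
blue [ 453.8 -159.4] 23.1 [-0.8  0.7] ((454.00872802734375, -159.41751098632812), (45.087257385253906, 45.60672378540039), 88.46626281738281)
yellow [448.6  12.8] 17.8 [-0.4 -0.9] ((444.402587890625, 5.5464630126953125), (16.68313980102539, 35.573822021484375), 59.815303802490234)
green [592.9 111. ] 15.4 [-0.6  0.1] ((591.573486328125, 109.84674072265625), (26.783687591552734, 29.819746017456055), 37.65932083129883)
```

View pics/w3.png

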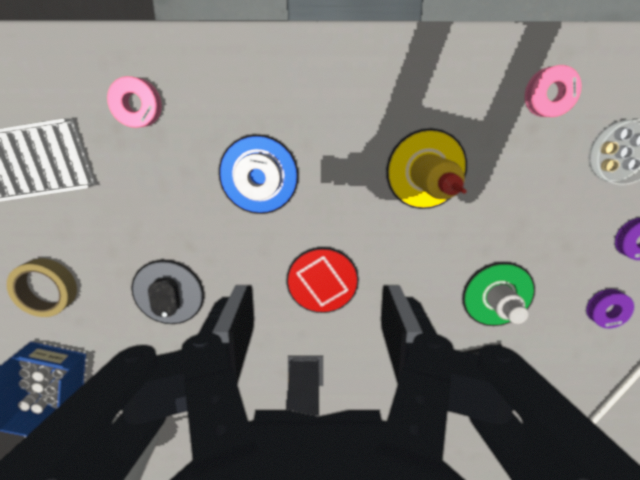

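All three are within about 1 mm of their pad centres: ring (257,174), bottle (428,168) and master (499,294). The red rectangle (322,281) has its long axis about 36° from x, so I turn the magnifier to match as I place it.

Run:
```python
from pp import *
line(560,-230,120)
pick((591.3,-272.2),16,30,100,55)
o=[180,0,-144]; x,y=PAD["red"]
line(x-20,y,100); arm.goto([x,y,100],o); print(read_joints()[5])
arm.move_l([x,y,31],o,feed=80); print("touch",arm.move_l([x,y,14.5],o,feed=12,stop_force=4),read_position())
arm.pause(.2); arm.grip(55); arm.pause(.2); arm.move_l([x,y,100],o,feed=100)
arm.goto([450,-60,240],[180,0,180])
from meas import uv
T,m=cam("wrist"); p,d=grab_frame("wrist"); cv2.imwrite("pics/w4.png",p[:,:,::-1]); W=points(T,m,uv,d.ravel())
for n in("red","blue","yellow","green"):
    s=W[(np.hypot(*(W[:,:2]-PAD[n]).T)<38)&(W[:,2]>10)&(W[:,2]<55)]
    c,r=cv2.minEnclosingCircle(s[:,:2].astype(np.float32)); print(n,np.subtract(c,PAD[n]).round(1),round(r,1))
print(read_clock())
```

```text
grip 26.567888267037475 64.56125235308718 [ 591.6961394  -272.34363334   16.64299247]
lifted 27.290517349570248 [ 0.10538263 -0.1425746  -1.55642896]
-136.22530372501265
touch True [575.75939978 -93.17250238  16.65238613]
red [0.5 0.5] 22.4
blue [-0.7  0.7] 23.3
yellow [0.1 0.3] 17.9
green [-0.5  0. ] 15.2
58.05
```

View pics/w4.png

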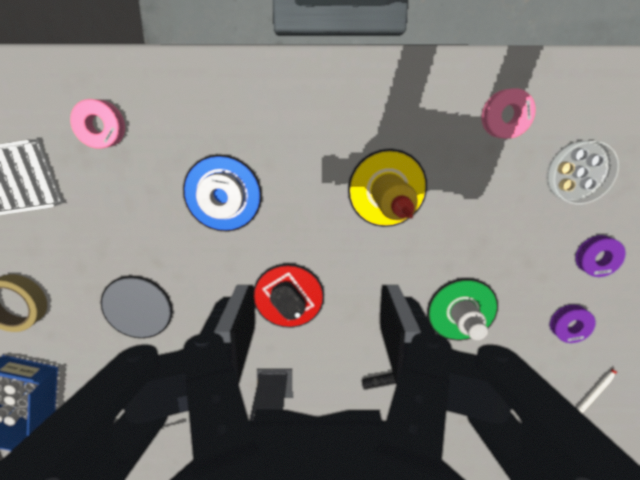

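All four stand on their own pads: ring (222,193) on blue, bottle (390,190) on yellow, master (465,311) on green, magnifier (290,298) on red. The dish (583,171) has not been touched.

```bash
python3 -c "
from station import arm
print(arm.finish_job())"
```

```text
the job is handed in; nothing more can be done
None
```

The job is handed in at about 58 s on the robot's clock: ring on blue, master on green, bottle on yellow and magnifier on red, each measured within about 1 mm of its pad centre, with the dish untouched; no verdict was returned.

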